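Shim the rocking cheese scale

TASK

The bench scale rocks because the foot at its near left corner (seen from the robot) has lost its rubber pad and is too short. Push the wooden wedge along the table, thin end first, until that foot stands on the wedge's flat seat and the scale is steady and level, then press down on the corner of the pan above that foot to check that it no longer rocks, and let go. Push with the fingertips only: do not pick anything up, do not shove the scale away, and leave the cheese on the pan and the other things where they are.

Things in the scene. Friction and masses are not known exactly. Their poses are not given: they have to be found in the camera images.
- scale: Low grey bench scale, loose, 1.9 kg with pan, on four round-tipped feet (radius 10 mm) at x, y = +-128 mm. Origin at table height under its middle; x, y along its sides, z up. The foot at x -128, y +128 is short, the rest stand. Housing 210 mm square, 23 to 45 mm high; corner ears 44 mm square centred 126 mm out, underside 27, top 34, nut 40 mm high. Weight lies towards the opposite corner.
- pan: Flat square steel pan of the scale, fixed on it, 200 x 200 x 8 mm; origin at the middle of its underside, top 55 mm above the table, axes as the scale's.
- short_foot (a point): Lowest point of the short foot, a bare steel tip that slides on the wedge (the other feet are rubber and grip); hangs 8 mm above the table at the start. Axes as the scale's. About 12 N down on the pan corner rocks the unshimmed scale. With the foot on the wedge's seat the scale is level within 0.3 degrees.
- pan_corner (a point): Point on the pan's top, 25 mm in from both edges at the corner nearest the short foot (scale x = -75, y = +75 mm): where to press.
- wedge: Wooden wedge lying flat, 121 x 42 mm, 0.08 kg. Origin on its underside below mid-seat; x to the thin end. Flat seat x -20 to 20 mm, 8 mm high; ramp from there down to 3 mm at x 75; heel x -46 to -20, 22 mm high: push its back face (x -46). The foot meets the heel at x -10. Starts 20 to 80 mm off the short foot, thin end roughly towards it (along the scale's -y). Pushing takes up to 10 N.
- cheese: Small drum of cheese, 104 mm across, 75 mm high, about 0.6 kg, loose on the pan off centre towards the corner away from the short foot. Origin at the middle of its underside. To stay there.
- trier: Cheese iron with black round handle (22 mm thick), 170 mm long, lying on the table; origin at table height near its middle. Leave alone.
- jar: Closed jar, 68 mm across, 100 mm high, origin at the middle of its underside. Leave alone.
- spare_cheese: Drum of cheese standing on the table, 120 mm across, 85 mm high, origin at the middle of its underside. Leave alone.
There are look-alikes about, which are no part of the job. Of the things that look like the wedge, the largest one is meant.

How it is judged:
On the way, in this order (a step that is already met when the one before it is completed fails the run):
1. the short foot stands on the wedge's flat seat (x of short_foot in the frame of wedge between -0.014 and 0.018 m and y of short_foot in the frame of wedge between -0.018 and 0.018 m and z of short_foot in the frame of wedge between 0.006 and 0.01 m), for 0.2 s.
2. the fingers press down on the pan's corner over the short foot, and the scale does not rock (all of step 1 and contact force between the fingers and pan above 4 N and horizontal distance between the grasp point and pan_corner below 0.045 m and angle between scale's own z axis and vertical below 0.014 rad), for 0.1 s.
At the end, for the whole second after the job is handed in: The short foot's point is over the wedge's seat (-14 to +18 mm along the wedge, within 18 mm across), the wedge lies flat and bears some of the scale's weight, the scale is level within 0.7 degrees, within 15 mm of where it stood and at rest, and the cheese stands upright on the pan (all of step 1 and contact force between wedge and scale above 0.5 N and angle between scale's own z axis and vertical below 0.012 rad and angle between wedge's own z axis and vertical below 0.03 rad and linear speed of each of scale, wedge below 0.01 m/s and distance of scale from where it was at the start of the episode below 0.015 m and height (world z) of cheese above 0.05 m and angle between cheese's own z axis and vertical below 0.05 rad); the robot touches nothing.
It fails at once if the wedge is lifted more than 10 mm or tipped (height (world z) of wedge above 0.01 m or angle between wedge's own z axis and vertical above 0.25 rad).
It fails at once if the scale is lifted, tipped or shoved more than 15 mm (height (world z) of scale above 0.015 m or angle between scale's own z axis and vertical above 0.06 rad or distance of scale from where it was at the start of the episode above 0.015 m).
It fails at once if the cheese is tipped or taken off the pan or pushed about on it (robot pushing harder than 1 N) (contact force between cheese and the arm above 1 N or contact force between cheese and the fingers above 1 N or angle between cheese's own z axis and vertical above 0.15 rad or z of cheese in the frame of pan above 0.025 m).
It fails at once if a bystander is moved more than 20 mm (distance of any of trier, jar, spare_cheese from where it was at the start of the episode above 0.02 m).
It also fails if it takes over 56 s, if anything falls off the work surface, if the arm or the gripper's body presses on something with over 40 N, if the wrist force passes 120 N, or if a joint passes its speed limit or range.

ROBOT

A 6-joint arm with a two-finger parallel gripper is mounted at the origin on the work surface. World frame = base frame: x ahead of the robot, y to its left, z up, the work surface at z = 0. Lengths are in m, angles in rad, forces in N, time in s.
With the tool pointing down it reaches from about 0.375 to 0.975 m from the base axis. Payload 3.8 kg.
Tool frame: the origin (TCP) lies on the centre line of the jaws, within the pads' length; the fingertips stand 14 mm ahead of it and the grasp point (between the pads) lies 5 mm behind it; z points along the fingers, y is the line along which they close (so a half turn about z gives the same grasp; the last joint's range is limited). The gripper opens to 85 mm and grips with 20 to 120 N. Pads are 22 mm wide; open, the fingers measure 114 mm over their backs; the gripper's body (76 mm by 85 mm) begins 54 mm behind the grasp point. The pads swing forward as they close: fully open they stand 13 mm farther back than shut.
Start: joints at [1.084, 0.264, 1.604, -0, 1.274, -0.037], TCP at [0.293, 0.608, 0.245] pointing down, gripper open.
Joint ranges: [-2.63, 2.63], [-0.94, 2.18], [0.31, 2.57], [-1.31, 4.45], [0, 2.66], [-2.55, 2.55]. Speed limits (rad/s): [2.57, 2.57, 3.14, 3.14, 3.14, 3.14].

INTERFACE

Orientations are given as a rotation vector (axis times angle).
In Python, from workcell import bot, eyes, spot_in gives the robot as it stands.
- The arm moves only by the tool carry_out, never from a script. Its argument "series" is text: rows parted by semicolons, each of 4 numbers parted by spaces: the shift along the world's x, y, z in m, then the turn about the world's z in degrees. In form: tx ty tz roll; .... A call has 1 to 20 rows; each row shifts and turns the commanded pose from where the row before left it; what a row does not reach is not made up. A row lasts 1/8 s, in which the tool goes at most 62.5 mm and 10.7 degrees, less where a joint would pass 70% of its speed; a pose out of reach is approached as far as the arm can. A call is refused whole if a number of a shift passes 0.0625 or a number of a turn 10.7, either way. A call with a gripper value outside its range is refused whole. "jaw" is the gripper command: -1 is shut, 1 is fully open, values between are in proportion, set as the call begins (left out, the last holds). The fingers move at their own pace and stop on an object; "grip_force" is the grip in N (left out, the last holds). Time passes only in rows, so rows that do not move let the fingers close. It gives the time, the measured TCP pose, the force, the opening and the grip force at its end, in the units of the state.
- bot.read_state(): the state, without advancing time (a new reading comes with each control period).
- eyes.read_camera(name): name is "scene" or "top" or "wrist"; returns (picture, depth): 420x560x3 uint8, blue, green, red; 420x560 float32, m along the optical axis (not along the pixel's ray), 0 where there is no reading.
- eyes.get_calibration(name): a dict with "K" (3x3 intrinsics, pixels), "position" and "rotation" of the camera in the world; the wrist camera has in their place "T_tool_cam" (4x4, takes a point from camera to tool coordinates, whose origin is the TCP and whose axes are the flange's). Camera axes: x right, y down, z forward; pixel columns grow to the right and rows downward; lengths in m; the calibration is good to about 2 mm. A picture is of the moment at which its call begins: read the wrist's pose just before it. get_calibration takes no time and is no camera call.
- bot.finish_job(): hands the job in; it is judged then, once.
Trained networks look in the newest picture that a camera, given by its name, has taken for a name from the list of things; names that differ only in an ending like _2 or _b are one class to them, and where a whole thing is asked for, a point or a joint stands for the part that bears it (a point fixed in the world has none). Each returns a list of dicts, best first, with "score" (0 to 1); they miss things now and then, are a little off and sometimes report something else, mostly with a low value. They report only what shows in the picture. A call takes as long as a camera call. They do not tell look-alikes from the thing itself.
- spot_in(camera, target): "rect" ([centre column, centre row, width, height] in pixels, round what is visible of it).
The state is a dict: "time": time; "q": joint angles; "joint_vel": joint speeds; "joint_torque": joint torques, N m; "tool_pos": TCP position; "tcp_rot": TCP orientation; "wrist_force": force on the tool from outside, world axes, zero at the start; "torque": the same for the moment, N m; "width": opening from 0.0 (shut) to 1.0 (fully open); "grip_force": force on a finger pad.
Only numpy, scipy, OpenCV 4.12 (cv2) and the standard library are available. Lean on these libraries where they do the work, as an engineer would, in place of code of your own. Each camera call takes 0.05 s, during which the arm holds its last target. There are 200 camera calls.

## Working session

There is one attempt and no reset: what is moved stays moved. The work goes in short steps, Python scripts to look and compute and a tool call to move; the robot and the scene stay as the last step left them, time stands still between calls to the robot, and variables do not carry over. Pictures are saved under pics/ and viewed, at most 10 in all, crops included, and the job is handed in when it is done.

Besides the shell and the picture viewer there is one more tool, called after ">>>" as name(argument=value, ...) on one line, values as JSON. carry_out: Moves the arm, as the interface text tells. Its arguments: {"type":"object","properties":{"series":{"type":"string"},"jaw":{"type":"number"},"grip_force":{"type":"number"}},"required":["series"]}

```bash
mkdir -p pics
cat > h.py <<'E'
import numpy as np, cv2
from workcell import bot, eyes, spot_in
from scipy.spatial.transform import Rotation as R
def cam(name):
    s=bot.read_state(); im,d=eyes.read_camera(name); c=eyes.get_calibration(name); K=np.array(c["K"])
    if name=="wrist":
        T=np.eye(4); T[:3,:3]=R.from_rotvec(s["tcp_rot"]).as_matrix(); T[:3,3]=s["tool_pos"]; T=T@np.array(c["T_tool_cam"])
    else:
        T=np.eye(4); r=np.array(c["rotation"]); T[:3,:3]=r if r.shape==(3,3) else R.from_rotvec(r).as_matrix(); T[:3,3]=c["position"]
    v,u=np.mgrid[:d.shape[0],:d.shape[1]]
    P=np.stack([(u-K[0,2])/K[0,0]*d,(v-K[1,2])/K[1,1]*d,d],-1)@T[:3,:3].T+T[:3,3]
    P[d==0]=np.nan
    return im,d,P,K,T
E
python3 - <<'E'
from h import *
s=bot.read_state();print(s)
for n in("top","scene"):
    im,d,P,K,T=cam(n); cv2.imwrite(f"pics/{n}.png",im); np.savez(f"{n}.npz",im=im,P=P,K=K,T=T)
    print(n,T[:3,3],K[0,0])
    for t in("scale","pan","wedge","cheese","trier","jar","spare_cheese"):
        for r in spot_in(n,t)[:4]:
            c,w=[int(x) for x in r["rect"][:2]]; print(t,round(r["score"],2),np.round(r["rect"]),P[min(w,419),min(c,559)].round(3))
E
```

```text
{'time': 0.0, 'q': array([ 1.08413248e+00,  2.64748742e-01,  1.60538543e+00,  2.51316162e-05,
        1.27365696e+00, -3.69372457e-02]), 'joint_vel': array([ 0.00233067, -0.00067778, -0.00134265, -0.00120483,  0.00196833,
        0.0029308 ]), 'joint_torque': array([ 3.93174778e-04, -5.15101647e+01, -3.67311394e+01, -2.00368372e-04,
        1.27801899e-02, -2.23506180e-05]), 'tool_pos': array([0.29312938, 0.60726287, 0.24395876]), 'tcp_rot': array([-0.70036953, -3.06192018,  0.0033253 ]), 'wrist_force': array([-0.77264431, -0.95672776, -0.01304321]), 'torque': array([ 0.02766904, -0.02695497,  0.04037329]), 'grip_force': 0.0, 'width': 1.0013199645476822}
top [0.47980651 0.01363077 1.23257632] 385.4902455125807
pan 0.83 [323. 194.  82.  81.] [ 0.592 -0.118  0.094]
wedge 0.78 [200. 244.  26.  23.] [0.431 0.261 0.008]
wedge 0.75 [236. 212.  38.  23.] [0.535 0.147 0.015]
wedge 0.49 [201. 174.  14.  26.] [0.651 0.264 0.005]
cheese 0.56 [339. 184.  35.  34.] [ 0.618 -0.156  0.134]
jar 0.75 [228. 142.  25.  26.] [0.739 0.169 0.1  ]
spare_cheese 0.95 [134. 195.  42.  41.] [0.574 0.445 0.087]
spare_cheese 0.17 [323. 193.  76.  83.] [ 0.595 -0.116  0.088]
scene [ 1.07931324 -0.90820584  0.83301443] 388.8365101080812
scale 0.76 [268. 246. 130.  91.] [ 0.652 -0.204  0.088]
pan 0.81 [266. 238.  94.  60.] [ 0.646 -0.204  0.119]
wedge 0.73 [288. 198.  28.  22.] [0.529 0.142 0.004]
wedge 0.6 [324. 191.  20.  13.] [0.631 0.251 0.001]
wedge 0.55 [276. 179.  10.  12.] [0.428 0.238 0.004]
cheese 0.61 [265. 235.  40.  40.] [ 0.643 -0.205  0.126]
trier 0.72 [124. 285.  62.  21.] [ 0.326 -0.46  -0.002]
jar 0.71 [343. 200.  24.  33.] [0.744 0.141 0.07 ]
spare_cheese 0.16 [266. 239.  88.  63.] [ 0.646 -0.205  0.116]
```

View pics/top.png

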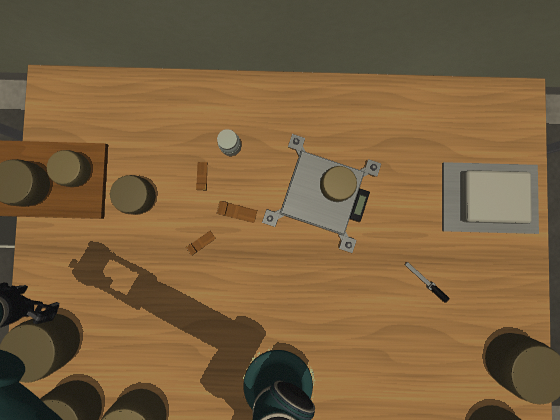

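View pics/scene.png

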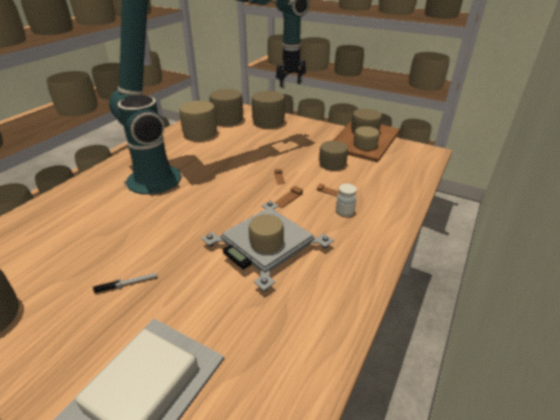

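The top view shows the largest wedge at (237,212), heel on the left, pointing at the short foot's ear at (270,218). The other ears are at (296,142), (373,167) and (347,243). Next I fit the poses.

Run:
```python
from h import *
z=np.load("top.npz");K,T,im,P=z["K"],z["T"],z["im"],z["P"]
def at(u,v,h):
    r=T[:3,:3]@np.array([(u-K[0,2])/K[0,0],(v-K[1,2])/K[1,1],1]); return T[:3,3]+r*(h-T[2,3])/r[2]
e=[at(*p,.04) for p in((270,218),(296,142),(373,167),(347,243))]
print(np.round(e,3), np.mean(e,0))
for p in((270,218),(310,205),(260,260),(335,210)): print(p,P[p[1],p[0]].round(4))
print(at(219,207,.02),at(257,216,.003))
cv2.imwrite("pics/crop.png",cv2.resize(im[130:260,180:380],None,fx=4,fy=4,interpolation=cv2.INTER_CUBIC))
```

```text
[[ 0.515  0.038  0.04 ]
 [ 0.755 -0.036  0.04 ]
 [ 0.683 -0.279  0.04 ]
 [ 0.444 -0.201  0.04 ]] [ 0.59918017 -0.11943905  0.04      ]
(270, 218) [0.5146 0.0381 0.0436]
(310, 205) [ 0.5572 -0.0831  0.0583]
(260, 260) [0.3823 0.0667 0.0049]
(335, 210) [ 0.5441 -0.1597  0.0575]
[0.54556279 0.20024676 0.02      ] [0.5210696  0.08060181 0.003     ]
```

View pics/crop.png

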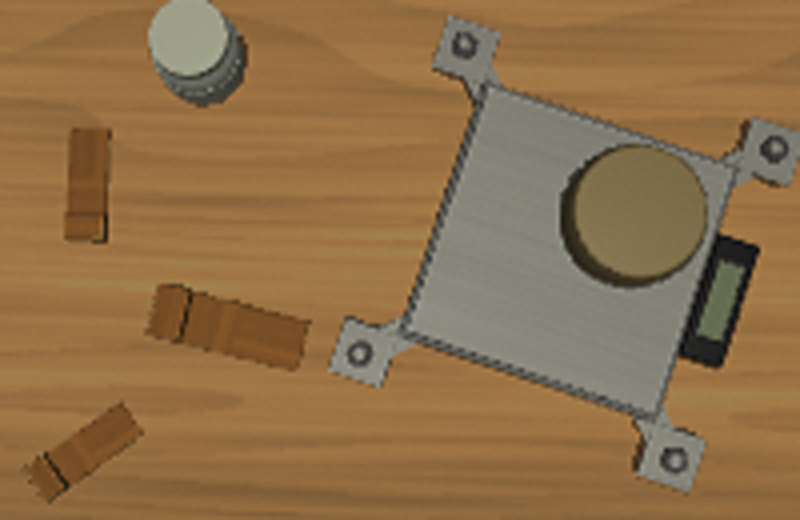

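>>> carry_out(series="0.0259 -0.0377 0 -7.6; 0.0259 -0.0377 0 -7.6; 0.0259 -0.0377 0 -7.6; 0.0259 -0.0377 0 -7.6; 0.0259 -0.0377 0 -7.6; 0.0259 -0.0377 0 -7.6; 0.0259 -0.0377 0 -7.6; 0.0259 -0.0377 0 -7.6; 0.0259 -0.0377 0 -7.6; 0.0259 -0.0377 0 -7.4; 0 0 0 0; 0 0 0 0; 0 0 0 0", jaw=-0.76, grip_force=20)

```text
time: 2.42
tool_pos: [0.5518, 0.2318, 0.2453]
tcp_rot: [-2.432, -1.988, 0.0]
wrist_force: [-0.6, 0.3, 0.6]
width: 0.118
grip_force: 0.0
```

Run:
```python
from h import *
s=bot.read_state();print(s["tool_pos"],s["tcp_rot"],s["width"],s["q"].round(2),s["wrist_force"])
print(R.from_rotvec(s["tcp_rot"]).as_matrix().round(3))
im,d,P,K,T=cam("wrist"); cv2.imwrite("pics/w1.png",im); np.savez("w1.npz",im=im,P=P,K=K,T=T)
print(T.round(3),K)
```

```text
[0.5518463  0.2318246  0.24527006] [-2.43197352e+00 -1.98809645e+00  4.61886326e-05] 0.11790070215039215 [0.36 0.12 1.77 0.   1.25 0.56] [-0.64329194  0.27784448  0.60358902]
[[ 0.199  0.98  -0.   ]
 [ 0.98  -0.199  0.   ]
 [ 0.    -0.    -1.   ]]
[[ 0.98  -0.189 -0.06   0.568]
 [-0.198 -0.934 -0.297  0.307]
 [ 0.     0.303 -0.953  0.375]
 [ 0.     0.     0.     1.   ]] [[364.25930594   0.         282.42064839]
 [  0.         364.25930594 211.17516074]
 [  0.           0.           1.        ]]
```

View pics/w1.png

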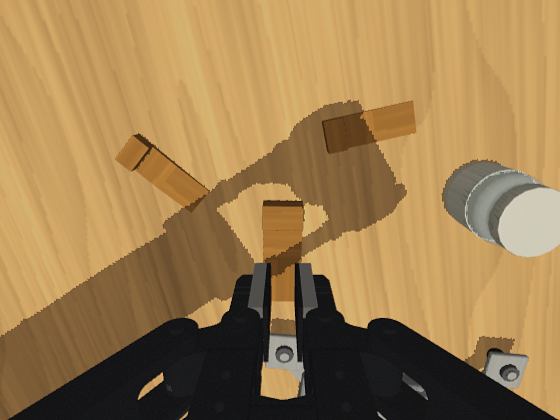

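The wrist view shows the wedge, aligned with the fingers. Its heel back face is at rows 201–206, columns 263–303, and the short foot's ear nut is at (284,354).

```bash
python3 - <<'E'
from h import *
z=np.load("w1.npz");K,T=z["K"],z["T"]
def at(u,v,h):
    r=T[:3,:3]@np.array([(u-K[0,2])/K[0,0],(v-K[1,2])/K[1,1],1]); return (T[:3,3]+r*(h-T[2,3])/r[2]).round(4)
for a in((263,201,0),(303,201,0),(263,206,.022),(303,206,.022),(284,354,.04),(271,300,.004),(296,300,.004)): print(a,at(*a))
E
python3 - <<'E'
# top view cross-check: wedge corners
import sys; sys.path.insert(0,'.')
from h import *
z=np.load("top.npz");K,T=z["K"],z["T"]
def at(u,v,h):
    u=u/4+180-.375;v=v/4+130-.375
    r=T[:3,:3]@np.array([(u-K[0,2])/K[0,0],(v-K[1,2])/K[1,1],1]); return (T[:3,3]+r*(h-T[2,3])/r[2]).round(4)
for a in((160,284,.022),(147,334,.022),(310,320,.003),(297,370,.003),(360,353,.04),(464,45,.04),(774,149,.04),(674,460,.04)): print(a,at(*a))
E
```

```text
(263, 201, 0) [0.5264 0.2057 0.    ]
(303, 201, 0) [0.5684 0.1972 0.    ]
(263, 206, 0.022) [0.5278 0.2065 0.022 ]
(303, 206, 0.022) [0.5674 0.1985 0.022 ]
(284, 354, 0.04) [0.516  0.0406 0.04  ]
(271, 300, 0.004) [0.5104 0.0884 0.004 ]
(296, 300, 0.004) [0.5388 0.0827 0.004 ]
(160, 284, 0.022) [0.5656 0.1987 0.022 ]
(147, 334, 0.022) [0.526  0.2075 0.022 ]
(310, 320, 0.003) [0.5414 0.0808 0.003 ]
(297, 370, 0.003) [0.5013 0.09   0.003 ]
(360, 353, 0.04) [0.5151 0.0394 0.04  ]
(464, 45, 0.04) [ 0.7586 -0.0352  0.04  ]
(774, 149, 0.04) [ 0.683  -0.2789  0.04  ]
(674, 460, 0.04) [ 0.4394 -0.2046  0.04  ]
```

>>> carry_out(series="0 0 -0.045 0; 0 0 -0.045 0; 0 0 -0.045 0; 0 0 -0.045 0; 0 0 -0.030 0; 0 0 -0.0145 0; 0 0 0 0; 0 0 0 0")

```text
time: 3.48
tool_pos: [0.5537, 0.2317, 0.0224]
tcp_rot: [2.433, 1.986, 0.004]
wrist_force: [0.2, 0.1, -0.3]
width: 0.115
grip_force: 0.0
```

>>> carry_out(series="-0.0021 -0.0098 0 0; -0.0021 -0.0098 0 0; -0.0021 -0.0098 0 0; -0.0021 -0.0098 0 0; -0.0021 -0.0098 0 0; -0.0021 -0.0098 0 0; -0.0021 -0.0098 0 0; -0.001 -0.0049 0 0; 0 0 0 0; 0 0 0 0")

```text
time: 4.72
tool_pos: [0.5366, 0.1573, 0.0206]
tcp_rot: [-2.434, -1.986, 0.001]
wrist_force: [-0.1, -0.6, -0.2]
width: 0.122
grip_force: 0.0
```

Run:
```python
from h import *
s=bot.read_state();print(s["tool_pos"],s["width"],s["wrist_force"])
im,d,P,K,T=cam("wrist"); im2,_,P2,K2,T2=cam("top"); np.savez("w2.npz",im=im,P=P,K=K,T=T);np.savez("t2.npz",im=im2,P=P2,K=K2,T=T2)
a=cv2.resize(im[150:420,140:420],(560,540)); b=cv2.resize(im2[180:260,210:300],None,fx=4,fy=4,interpolation=cv2.INTER_CUBIC)
o=np.zeros((540,560,3),np.uint8);o=a.copy();cv2.imwrite("pics/w2.png",np.hstack([a[:, 40:480],np.vstack([b,np.zeros((220,360,3),np.uint8)])]))
```

```text
[0.53662625 0.15734203 0.0206114 ] 0.1215135004177785 [-0.11398609 -0.6116429  -0.21329572]
```

View pics/w2.png

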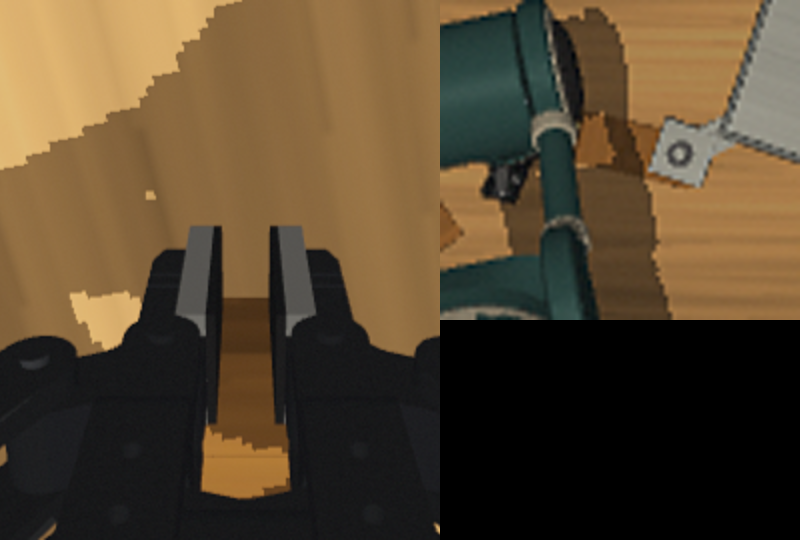

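The wedge's thin end is already under the ear (top view), and the fingers are against the heel. I'll measure the heel in the gap at column 282.

Run:
```python
from h import *
z=np.load("w2.npz");K,T,im,P=z["K"],z["T"],z["im"],z["P"]
for v in range(286,366,4): print(v,im[v,276:288].mean(0).astype(int),P[v,282].round(4))
```

```text
286 [ 62 103 137] [0.5362 0.1511 0.0013]
290 [ 62 103 137] [5.357e-01 1.485e-01 3.000e-04]
294 [ 62 104 137] [0.5354 0.147  0.0013]
298 [ 55  94 126] [0.5349 0.1448 0.001 ]
302 [23 50 76] [0.5347 0.1439 0.0029]
306 [24 49 74] [0.5348 0.1442 0.0067]
310 [26 50 78] [0.5349 0.1448 0.0109]
314 [26 53 80] [0.535  0.1452 0.0146]
318 [24 50 78] [0.5349 0.1447 0.0167]
322 [23 49 75] [0.5349 0.1446 0.0195]
326 [27 53 81] [0.5349 0.1444 0.0219]
330 [31 64 98] [0.5347 0.1434 0.0232]
334 [30 65 99] [0.5342 0.1411 0.0226]
338 [ 30  66 100] [0.5337 0.1388 0.0221]
342 [ 31  68 103] [0.5334 0.1372 0.0225]
346 [31 65 99] [0.5331 0.1357 0.0231]
350 [ 32  65 100] [0.5327 0.1337 0.023 ]
354 [ 32  68 103] [0.5322 0.1315 0.0228]
358 [ 33  69 106] [0.5319 0.13   0.0233]
362 [ 32  69 105] [0.5314 0.1276 0.0229]
```

>>> carry_out(series="-0.001 -0.0049 0 0; -0.001 -0.0049 0 0; -0.001 -0.0049 0 0; -0.001 -0.0049 0 0; -0.001 -0.0049 0 0; -0.001 -0.0049 0 0; -0.001 -0.0049 0 0; -0.001 -0.0049 0 0; -0.001 -0.0049 0 0; -0.001 -0.0049 0 0; -0.001 -0.0049 0 0; 0 0 0 0; 0 0 0 0; 0 0 0 0")

```text
time: 6.58
tool_pos: [0.5256, 0.1032, 0.0207]
tcp_rot: [2.434, 1.986, -0.001]
wrist_force: [0.0, -0.9, -0.7]
width: 0.121
grip_force: 0.0
```

```bash
cat > m.py <<'E'
from h import *
s=bot.read_state();print(s["time"],s["tool_pos"],s["width"],s["wrist_force"])
im,d,P,K,T=cam("wrist"); im2,_,P2,K2,T2=cam("top"); np.savez("w3.npz",im=im,P=P,K=K,T=T);np.savez("t3.npz",im=im2,P=P2,K=K2,T=T2)
print([P[v,282].round(4) for v in (306,314,322)])
b=[cv2.resize(i[120:260,210:390],None,fx=2.1,fy=2.1,interpolation=cv2.INTER_CUBIC) for i in(im2,)]
a=cv2.resize(im[190:420,180:400],None,fx=1.8,fy=1.8)
cv2.imwrite("pics/w3.png",np.hstack([a,cv2.copyMakeBorder(b[0],0,a.shape[0]-b[0].shape[0],0,0,cv2.BORDER_CONSTANT)]))
t0=np.load("top.npz")["im"];t=cv2.phaseCorrelate
g=lambda i,y0,y1,x0,x1:np.float32(cv2.cvtColor(i,cv2.COLOR_BGR2GRAY)[y0:y1,x0:x1])
for r in((130,155,282,310),(155,180,360,386),(230,256,334,360),(205,230,258,282)): print(t(g(t0,*r),g(im2,*r)))
E
python3 m.py
```

```text
6.575 [0.52558401 0.10317798 0.02069102] 0.12050557252436041 [ 0.03261501 -0.91388133 -0.74675424]
[array([0.524 , 0.0911, 0.0086]), array([0.5241, 0.0915, 0.0155]), array([0.5239, 0.0906, 0.0198])]
((-0.0022473790679704564, 0.4287391043323652), 1.006544989267985)
((0.5049194295711068, 0.49779031727946865), 0.9833770017270689)
((0.5240192545578068, 0.5030829155388901), 1.0039172569093062)
((0.1106419040558162, 1.1496263249664906), 0.3483607713381449)
```

View pics/w3.png

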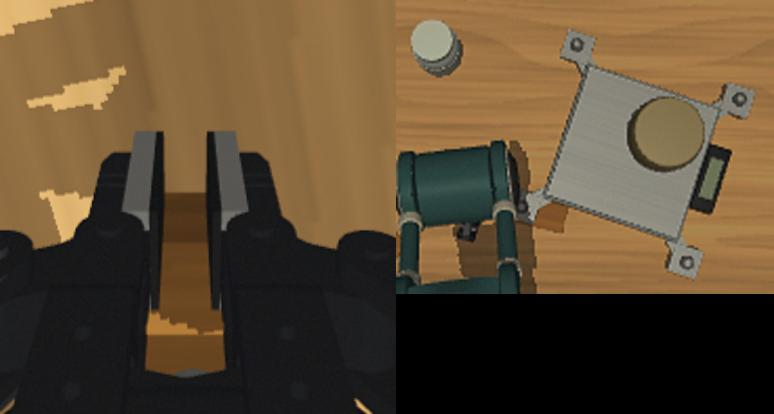

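>>> carry_out(series="0.002 0.0098 0 0; 0.0032 0.0148 0 0; 0 0 0 0; 0 0 0.05 0; 0 0 0.05 0; 0 0 0.04 0; 0 0 0 0", jaw=-1)

```text
time: 7.55
tool_pos: [0.5341, 0.1288, 0.1654]
tcp_rot: [2.43, 1.984, 0.012]
wrist_force: [-0.2, 0.0, -0.0]
width: 0.001
grip_force: 0.0
```

```bash
cat >> m.py <<'E'
cv2.imwrite("pics/w4.png",np.hstack([im,cv2.resize(im2[120:260,210:300],None,fx=2.6,fy=3,interpolation=cv2.INTER_CUBIC)[:420]]))
E
python3 m.py
```

```text
7.55 [0.53410015 0.12884159 0.16539589] 0.0014097863484394061 [-0.21838681  0.01891872 -0.04145071]
[array([0.5368, 0.1384, 0.1884]), array([0.5364, 0.1365, 0.1901]), array([0.5357, 0.1333, 0.1899])]
((0.010308201783969295, 0.46720025153014255), 1.0191331102053325)
((0.46096559208875476, 0.47509060712260975), 1.0114404971511275)
((0.4887843832699996, 0.4991910108512876), 1.0004609703854115)
((0.8914324388987005, 0.46662997059082123), 0.3085681454340617)
```

View pics/w4.png

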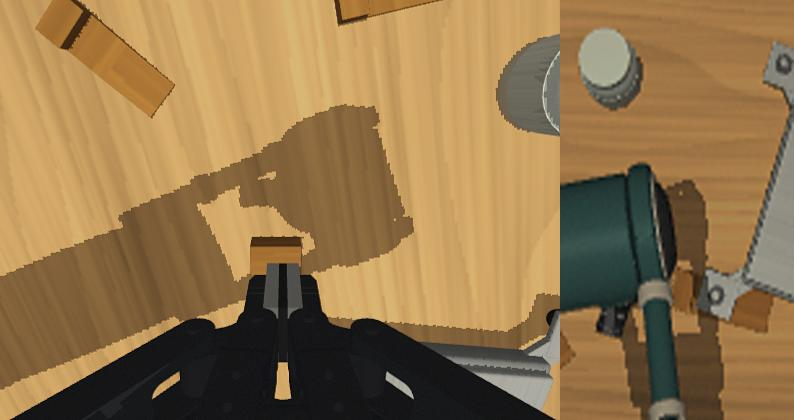

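The wedge lies straight under the ear: heel at (276,250) in the wrist view, thin end beyond the ear in the top view. Next is the pan corner.

>>> carry_out(series="0.0032 -0.031 0 0; 0.0032 -0.031 0 0; 0.0032 -0.031 0 0; 0.0032 -0.031 0 0; 0.0032 -0.031 0 0; 0 0 -0.04 0; 0 0 -0.035 0; 0 0 -0.012 0; 0 0 0 0; 0 0 0 0; 0 0 0 0")

```text
time: 9.02
tool_pos: [0.5481, -0.0269, 0.0752]
tcp_rot: [2.432, 1.985, 0.003]
wrist_force: [-0.7, -0.0, -0.3]
width: 0.002
grip_force: 0.0
```

>>> carry_out(series="0 0 -0.003 0; 0 0 -0.003 0; 0 0 -0.002 0; 0 0 -0.002 0; 0 0 0 0; 0 0 0 0")

```text
time: 9.78
tool_pos: [0.5476, -0.0269, 0.0683]
tcp_rot: [2.434, 1.986, 0.001]
wrist_force: [-13.0, 1.5, 29.4]
width: 0.001
grip_force: 14.7
```

>>> carry_out(series="0 0 0.002 0; 0 0 0.001 0; 0 0 0 0; 0 0 0 0; 0 0 0.04 0; 0 0 0.04 0; 0 0.05 0.03 0; 0 0.06 0.03 0; 0 0.06 0.03 0; 0 0.06 0 0; 0 0.06 0 0; 0 0.06 0 0; 0 0 0 0; 0 0 0 0")

```text
time: 11.52
tool_pos: [0.5466, 0.3146, 0.2321]
tcp_rot: [2.433, 1.987, -0.002]
wrist_force: [0.4, -1.0, 0.4]
width: -0.0
grip_force: 0.0
```

```bash
python3 m.py
python3 - <<'E'
from h import *
z=np.load("t3.npz")
im=z["im"];cv2.imwrite("pics/w5.png",cv2.resize(im[130:260,180:380],None,fx=4,fy=4,interpolation=cv2.INTER_CUBIC))
E
```

```text
11.525 [0.54660574 0.31459043 0.23210171] -0.00030438205988956386 [ 0.3854176  -0.9683099   0.36240155]
[array([0.5493, 0.3235, 0.2539]), array([0.5491, 0.3222, 0.2566]), array([0.5483, 0.3186, 0.2557])]
((0.02180952873076336, 0.4140845624124694), 1.0066424684524535)
((0.44047959484382915, 0.49956677665987037), 1.0092517566680907)
((0.45221201977426695, 0.5068523774668172), 1.0064621572631867)
((-0.2544928997892164, 0.6213141694690165), 0.6267363222440084)
```

View pics/w5.png

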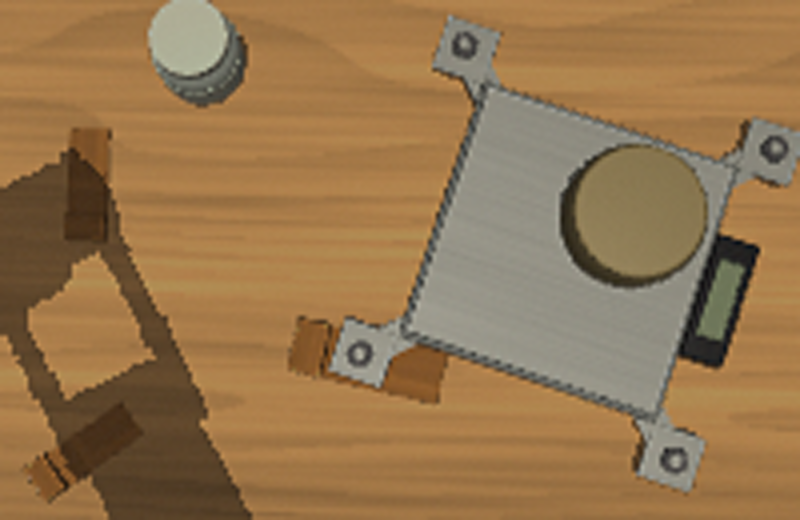

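Nothing else has moved. The heel back is at about (295,346) and the nut at (360,353), so the foot sits about 4 mm from mid-seat.

```bash
python3 -c "
from workcell import bot
print(bot.finish_job())"
```

```text
the job is handed in; nothing more can be done
None
```

I pushed the wedge in until the short foot stood about 4 mm from mid-seat, by my measurement. I then pressed the pan corner with about 29 N, saw no sign of rocking, let go and handed the job in. The last top view showed the scale, the cheese and the jar unmoved; the hand-in returned no verdict.

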